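# Hang the humidity gauge in the dry cabinet

### The arm

A 6-joint arm with a two-finger parallel gripper is mounted at the origin on the work surface. World frame = base frame: x ahead of the robot, y to its left, z up, the work surface at z = 0. Lengths are in mm, angles in rad, forces in N, time in s.
With the tool pointing down it reaches from about 350 to 875 mm from the base axis. Payload 4.2 kg.
Tool frame: the origin (TCP) lies at the very end of the fingers, on their centre line; the grasp point (between the pads) lies 19 mm behind it; z points along the fingers, y is the line along which they close (so a half turn about z gives the same grasp; the last joint's range is limited). The gripper opens to 85 mm and grips with 20 to 120 N. Pads are 22 mm wide; open, the fingers measure 114 mm over their backs; the gripper's body (76 mm by 85 mm) begins 54 mm behind the grasp point. The pads swing forward as they close: fully open they stand 13 mm farther back than shut.
Start: joints at [-1.014, 0.385, 0.008, 0, -1.194, -0.259], TCP at [183.402, -597.464, 231.312] pointing down, gripper open.
Joint ranges: [-3.14, 3.14], [-1.21, 2.06], [-1.07, 1.41], [-3.16, 2.05], [-2.99, -0.16], [-3.1, 3.1]. Speed limits (rad/s): [2.79, 2.79, 3.14, 3.14, 3.14, 3.14].

### API

Orientations are given as a unit quaternion [x, y, z, w].
In Python, from bench import arm gives the robot as it stands.
- The arm moves only by the tool servo_tool, never from a script. Its argument "rows" is a list that holds one entry, the list of rows, each a list of 7 numbers: the finger opening in mm, from 0 to 85.4, then the shift along the tool's x, y, z in mm, then the turn, a rotation vector about the tool's x, y, z in rad. A call has 1 to 10 rows; each row is the pose to reach, as a shift and turn from the pose commanded when the call began, along the tool's axes at that moment; what a row does not reach only later rows make up. A row lasts 1/8 s, in which the tool goes at most 62.5 mm and 10.7 degrees, less where a joint would pass 70% of its speed; a pose out of reach is approached as far as the arm can. A call with a gripper value outside its range is refused whole. The fingers move at their own pace and stop on an object; the grip force is fixed at half the most. Time passes only in rows, so rows that repeat a pose let the fingers close. It gives the time, the measured TCP pose, the force, the opening and the grip force at its end, in the units of the state.
- arm.read_state(): the state, without advancing time (a new reading comes with each control period).
- arm.get_image(name): name is "side" or "top"; returns the picture (420x560x3 uint8, red, green, blue); there is no depth.
- arm.camera_params(name): a dict with "intrinsics" (3x3 intrinsics, pixels), "R" (3x3) and "t" (3): a world point X has camera coordinates R X + t. Camera axes: x right, y down, z forward; pixel columns grow to the right and rows downward; lengths in mm; the calibration is good to about 2 mm. A picture is of the moment at which its call begins. camera_params takes no time and is no camera call.
- arm.job_done(): hands the job in; it is judged then, once.
The state is a dict: "clock": time; "joints": joint angles; "joint_vel": joint speeds; "joint_efforts": joint torques, N m; "position": TCP position; "ee_rot": TCP orientation; "contact_force": force on the tool from outside, world axes, zero at the start; "wrist_torque": the same for the moment, N m; "gripper_width": finger opening in mm; "grasp_force": force on a finger pad.
Only numpy, scipy, OpenCV 4.12 (cv2) and the standard library are available. Lean on these libraries where they do the work, as an engineer would, in place of code of your own. Each camera call takes 0.05 s, during which the arm holds its last target. There are 200 camera calls.

### The job

Hang the round humidity gauge on the free hook inside the clear dry cabinet, passing it down through the roof opening above that hook without touching the cabinet's roof frame with the gauge or the robot; slide the shutter out of the way first if it covers that opening. Let the gauge hang freely and then push the shutter fully over the opening above it to keep dust off. Leave the desiccant cartridge hanging where it is.

Things in the scene. Friction and masses are not known exactly. Their poses are not given: they have to be found in the camera images.
- gauge: Loose round dial gauge, 142 mm tall, about 180 g, upright in a wooden stand. Origin: centre of underside; x is the thin direction (normal to the dial), y across, z up. Black foot 44 mm wide (y), 10 mm high; black disc 64 mm across, 20 mm thick (x), centre 32 mm up, white dial on either face (both sides alike); above it a yellow plate 10 mm thick (x), 36 mm wide (y), up to the top.
- gauge_eye (a point): Centre of the gauge's hanging eye, which pierces the yellow plate along x, 80 mm above the underside: 26 mm square (13 mm to each side of this point), its two upper corners cut off.
- gauge_tab (a point): Point to grip on the solid yellow tab above the eye, across its 10 mm thickness: middle of its thickness and width, 130 mm above the underside, 50 mm above the eye's centre, 12 mm below the tab's top. The tab is solid from 13 mm above the eye's centre.
- stand: Fixed wooden stand that holds the gauge, 70 mm (x) by 104 mm (y) by 40 mm tall, origin at the centre of its underside. Its slot is 26 mm (x) by 70 mm (y), its floor 12 mm above the table, so the gauge is lifted straight up by 30 mm or more to clear it.
- cabinet: Fixed dry cabinet, 210 mm deep (x), 300 mm wide (y), turned by up to 0.2 rad. Origin: centre of underside; x away from the robot, y to the left. Clear walls 4 mm thick, floor 10 mm thick. Its roof has two openings side by side, with a hook below each, seated 20 mm farther (+x) than the opening's centre.
- hook_1: One of two alike red hooks in the cabinet; one carries the cartridge, the other is free. Origin: seat, on top of the level bar (8 mm diameter), 123 mm above the table; axes as the cabinet's. The bar runs along x from the back wall (80 mm behind the seat) and ends 30 mm in front of the seat (-x) in a tip rising 6 mm above the seat. Lowest point 8 mm below the seat.
- hook_2: The other hook, just like hook_1; which is left and which right varies. To hang a part, move its eye in +x over the tip until the plate is above the seat, then lower it. A hung gauge has its eye's centre 13 mm below the seat and its underside 20 mm above the cabinet floor.
- cartridge: Loose orange desiccant cartridge, 48 mm in diameter and 120 mm tall, hanging from one of the hooks by an orange eye like the gauge's. Origin: centre of its underside, 93 mm below the seat of its hook. Its hook is not free.
- shutter (a joint): Position (m) of the green shutter, sliding along the cabinet's y on the roof: 0 = centred over the right (-y) opening, 0.16 = over the left (+y) one, a stop at each end. It starts anywhere between, moves with about 2 N of friction and stays where left. 112 mm wide (y), 180 mm in x, 5 mm thick, top 192 mm above the table.
- shutter_fin (a point): Middle of the top edge of the shutter's steel fin, 216 mm above the table. The fin stands across the shutter's centre: 90 mm long (x), 10 mm thick (y), 24 mm tall above the shutter. Push on its side to slide the shutter.
- roof: White roof frame of the cabinet, not to be touched; origin and axes as the cabinet's. 6 mm thick, top 186 mm above the table; two openings centred at x = 0, y = +80 and -80 mm, each 160 mm in x and 88 mm in y. Green rails along the front and back edges rise to 196 mm. Fingers inside an opening should open only part way to stay clear of it.
Not all that is in view belongs to the job. There is more than one size of the gauge; the one meant has the size given above.

How it is judged (in metres and radians):
On the way:
1. the gauge hangs by its eye on the free hook (x of gauge_eye in the frame of hook_1 between -0.024 and 0.06 m and y of gauge_eye in the frame of hook_1 between -0.013 and 0.013 m and z of gauge_eye in the frame of hook_1 between -0.019 and -0.008 m and angle between gauge's own z axis and vertical below 0.2 rad and contact force between gauge and hook_1 above 0.5 N), for 0.2 s.
At the end, for the whole second after the job is handed in: The gauge hangs by its eye on the free hook, carried by it (eye's centre within 13 mm sideways of the hook's bar, 8 to 19 mm below the seat, upright within 0.2 rad), at rest; the shutter is centred within 12 mm over the opening above the gauge; the cartridge is within 20 mm of where it hung (all of step 1 and y of shutter_fin in the frame of hook_1 between -0.012 and 0.012 m and linear speed of gauge below 0.03 m/s and angular speed of gauge below 0.4 rad/s and distance of cartridge from where it was at the start of the episode below 0.02 m); the robot touches nothing.
It fails at once if the gauge touches the cabinet's roof frame (over 1 N) (contact force between gauge and roof above 1 N).
It fails at once if the robot touches the cabinet's roof frame (over 1 N) (contact force between any of the fingers, the arm and roof above 1 N).
It fails at once if the cartridge is moved by more than 30 mm (distance of cartridge from where it was at the start of the episode above 0.03 m).
It also fails if it takes over 62 s, if anything falls off the work surface, if the arm or the gripper's body presses on something with over 40 N, if the wrist force passes 120 N, or if a joint passes its speed limit or range.

## Working session

There is one attempt and no reset: what is moved stays moved. The work goes in short steps, Python scripts to look and compute and a tool call to move; the robot and the scene stay as the last step left them, time stands still between calls to the robot, and variables do not carry over. Pictures are saved under pics/ and viewed, at most 10 in all, crops included, and the job is handed in when it is done.

Besides the shell and the picture viewer there is one more tool, called after "Emit:" as a command line: name --argument value ..., lists and objects as JSON in quotes. servo_tool: Moves the arm, as the interface text tells. Its arguments: {"type":"object","properties":{"rows":{"type":"array"}},"required":["rows"]}

```bash
mkdir -p pics; python3 - <<'E'
from bench import arm
import cv2
for n in("side","top"):
    cv2.imwrite(f"pics/{n}0.png",arm.get_image(n)[:,:,::-1])
    p=arm.camera_params(n);print(n,p)
s=arm.read_state();print(s)
E
```

```text
side {'intrinsics': array([[413.47396747,   0.        , 273.43441726],
       [  0.        , 413.47396747, 205.8582296 ],
       [  0.        ,   0.        ,   1.        ]]), 'R': array([[ 0.9594461 ,  0.2818876 ,  0.00160404],
       [ 0.20438493, -0.69171292, -0.69264712],
       [-0.1941391 ,  0.66488542, -0.72127484]]), 't': array([-464.72305989,   37.31575786,  951.55588502])}
top {'intrinsics': array([[502.08936773,   0.        , 278.79442356],
       [  0.        , 502.08936773, 208.98615507],
       [  0.        ,   0.        ,   1.        ]]), 'R': array([[-0.01573035, -0.99986562, -0.00461504],
       [-0.99478981,  0.01611514, -0.10066547],
       [ 0.10072631,  0.00300749, -0.99490963]]), 't': array([  64.67229298,  478.69548124, 1090.76229102])}
{'clock': 0.1, 'joints': array([-1.01439299e+00,  3.85458709e-01,  6.79195487e-03, -4.20293291e-04,
       -1.19399009e+00, -2.58602647e-01]), 'joint_vel': array([ 5.74427504e-05, -1.46372043e-03,  4.06358232e-03,  2.81278776e-03,
        3.58313111e-05, -1.23097220e-03]), 'joint_efforts': array([ 3.15331645e-04, -3.93318343e+01,  1.88930494e+01,  4.19785872e+00,
       -2.52928709e-03,  1.41151557e-07]), 'position': array([ 183.25624846, -597.00125083,  230.35732763]), 'ee_rot': array([-1.48274020e-01,  9.88945859e-01,  9.31494850e-04, -1.89341025e-04]), 'contact_force': array([0.47998723, 0.08030165, 0.14666816]), 'wrist_torque': array([-0.01687101, -0.04516507,  0.00067708]), 'grasp_force': 0.0, 'gripper_width': 85.81431246237139}
```

View pics/side0.png

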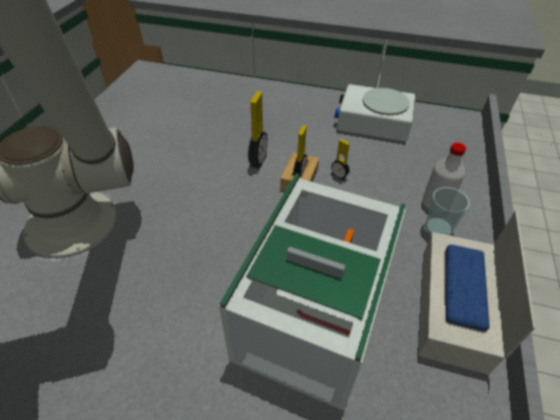

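View pics/top0.png

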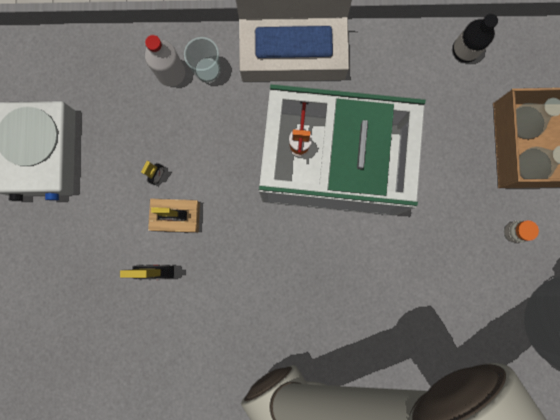

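The side view shows the gauge in the wooden stand at about (300,150), and the cabinet with its shutter near the middle. In the top view the stand gauge is at (173,215). The cartridge hangs on the left hook at (300,135), so the right hook is free, and the shutter fin at (362,145) is covering most of the right opening. I'll zoom in to measure.

```bash
python3 - <<'E'
import cv2
im=cv2.imread("pics/top0.png")
cv2.imwrite("pics/c1.png",cv2.resize(im[78:218,250:435],None,fx=4,fy=4,interpolation=cv2.INTER_CUBIC))
a=cv2.resize(im[190:245,135:210],None,fx=7,fy=7,interpolation=cv2.INTER_CUBIC)
cv2.imwrite("pics/c2.png",a)
E
```

```text
(no output)
```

View pics/c1.png

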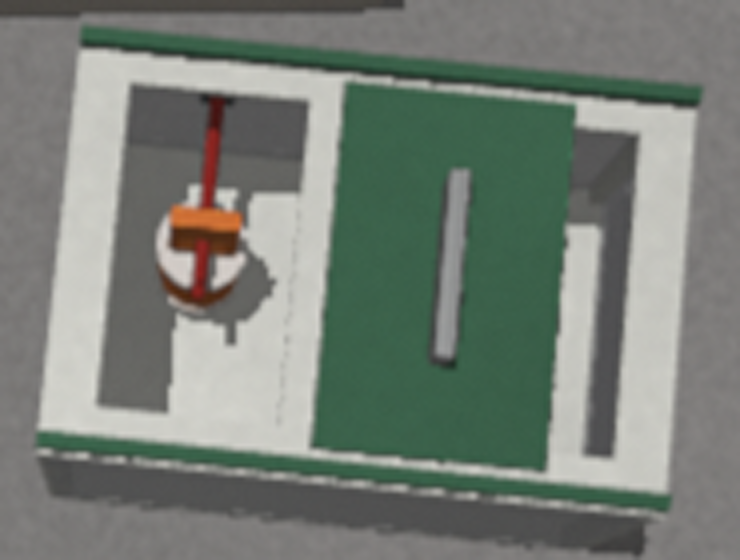

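View pics/c2.png

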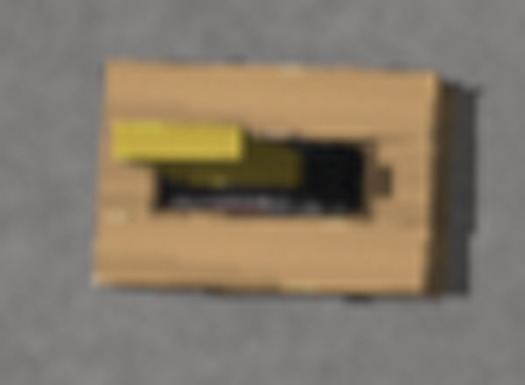

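The crop shows the roof and rail corners, the opening corners, the fin top running from (459,169) to (444,360), and the yellow tab top at about (177,141). Next I'll fit the poses.

```bash
cat > h.py <<'E'
import numpy as np
from bench import arm
from scipy.optimize import least_squares
from scipy.spatial.transform import Rotation as Ro
def P(n):
    p=arm.camera_params(n);return p["intrinsics"],p["R"],p["t"]
def back(n,px,z):
    K,R,t=P(n);px=np.atleast_2d(px);d=np.c_[px,np.ones(len(px))]@np.linalg.inv(K).T@R
    c=-R.T@t;return c+d*((z-c[2])/d[:,2])[:,None]
def fit(W,M):
    W=np.array(W)[:,:2];M=np.array(M,float)
    f=lambda q:(q[:2]+M@np.array([[np.cos(q[2]),np.sin(q[2])],[-np.sin(q[2]),np.cos(q[2])]])-W).ravel()
    r=least_squares(f,[*W.mean(0),0]);return r.x,np.round(r.fun.reshape(-1,2),1)
E
python3 - <<'E'
from h import *
np.set_printoptions(precision=3,suppress=True)
o=lambda p,k,a:(np.array(p)+.5)/k-.5+a
c1=lambda p:o(p,4,[250,78]); c2=lambda p:o(p,7,[135,190])
W=np.r_[back("top",c1([(82,27),(702,88),(668,511),(37,446)]),196),back("top",c1([(131,86),(309,100),(97,407),(638,133),(612,457)]),186)]
M=[(105,150),(105,-150),(-105,-150),(-105,150),(80,124),(80,36),(-80,124),(80,-124),(-80,-124)]
q,r=fit(W,M);print("cab",q,r.tolist())
Rm=np.array([[np.cos(q[2]),-np.sin(q[2])],[np.sin(q[2]),np.cos(q[2])]])
fin=back("top",c1([(459,169),(444,358)]),216)[:,:2].mean(0);print("fin",fin,(fin-q[:2])@Rm)
print("fin mid for s=0,.16",[q[:2]+Rm@[0,y] for y in(-80,80)])
print("seat R",q[:2]+Rm@[20,-80])
q,r=fit(back("top",c2([(108,60),(440,72),(428,292),(95,285)]),40),[(35,52),(35,-52),(-35,-52),(-35,52)]);print("stand",q,r.tolist())
q,r=fit(back("top",c2([(112,122),(244,126),(242,160),(110,157)]),154),[(5,18),(5,-18),(-5,-18),(-5,18)]);print("gauge",q,r.tolist())
E
```

```text
cab [584.713 -66.595  -0.118] [[2.9, 0.6], [3.0, -0.6], [-2.1, -1.1], [-2.5, 1.2], [1.3, 0.9], [-0.5, -0.4], [-0.4, 0.9], [-0.2, -0.8], [-1.5, -0.9]]
fin [ 580.377 -101.199] [ -0.242 -34.873]
fin mid for s=0,.16 [array([ 575.319, -146.041]), array([594.107,  12.852])]
seat R [ 595.18 -148.39]
stand [468.954 289.136  -0.047] [[-0.3, -0.1], [0.4, 0.3], [-0.6, -0.1], [0.4, -0.1]]
gauge [468.814 290.112  -0.043] [[0.1, -0.5], [0.2, 0.6], [-0.2, 0.5], [-0.1, -0.6]]
```

Cabinet, stand and gauge are located. The cabinet's yaw is -0.118, and the fin sits at -35 mm in cabinet y. First I'll go beside the fin to push it to +y.

```bash
cat >> h.py <<'E'
C=np.array([584.7,-66.6]);A=-0.118
def cab(x,y,z):
    c,s=np.cos(A),np.sin(A);return [C[0]+c*x-s*y,C[1]+s*x+c*y,z]
def uncab(p):
    c,s=np.cos(A),np.sin(A);d=np.array(p[:2])-C;return [c*d[0]+s*d[1],-s*d[0]+c*d[1],p[2]]
def go(pts,yaw):
    "yaw: world heading of tool y"
    s=arm.read_state();R=Ro.from_quat(s["ee_rot"]).as_matrix()
    y=np.array([np.cos(yaw),np.sin(yaw),0]);z=np.array([0,0,-1.]);T=np.c_[np.cross(y,z),y,z]
    rv=Ro.from_matrix(R.T@T).as_rotvec()
    print("t",round(s["clock"],2),"tcp",s["position"].round(1),"cab",np.round(uncab(s["position"]),1),"F",s["contact_force"].round(1),"w",round(s["gripper_width"],1))
    for p in pts:print(np.round(R.T@(np.array(p)-s["position"]),1).tolist(),np.round(rv,3).tolist())
YC=np.pi+A; YG=np.pi-0.043
E
python3 -c "
from h import *
go([cab(0,-85,260),cab(0,-85,204),cab(0,62,204)],YC)"
```

```text
t 0.1 tcp [ 183.3 -597.   230.4] cab [-336.2 -574.   230.4] F [0.5 0.1 0.1] w 85.8
[-505.0, 311.6, -29.1] [0.002, 0.001, -1.155]
[-505.0, 311.5, 26.9] [0.002, 0.001, -1.155]
[-564.4, 446.0, 27.1] [0.002, 0.001, -1.155]
```

Emit:
servo_tool --rows '[[[0, -50, 31, -29, 0.002, 0.001, -0.15], [0, -100, 62, -29, 0.002, 0.001, -0.3], [0, -150, 93, -29, 0.002, 0.001, -0.45], [0, -200, 124, -29, 0.002, 0.001, -0.6], [0, -250, 155, -29, 0.002, 0.001, -0.75], [0, -300, 186, -29, 0.002, 0.001, -0.9], [0, -350, 217, -29, 0.002, 0.001, -1.05], [0, -400, 248, -29, 0.002, 0.001, -1.155], [0, -450, 279, -29, 0.002, 0.001, -1.155], [0, -505, 311.6, -29, 0.002, 0.001, -1.155]]]'

```text
clock: 1.35
position: [574.5, -150.8, 260.1]
ee_rot: [-0.664, 0.748, -0.001, -0.0]
contact_force: [0.8, -0.5, -0.6]
gripper_width: -0.1
grasp_force: 0.0
```

```bash
python3 -c "
from h import *
go([cab(0,-85,260),cab(0,-85,204),cab(0,-60,204),cab(0,62,204)],YC)"
```

```text
t 1.35 tcp [ 574.5 -150.8  260.1] cab [-2.000e-01 -8.480e+01  2.601e+02] F [ 0.8 -0.5 -0.6] w -0.1
[0.2, -0.2, 0.1] [-0.001, -0.002, -0.0]
[0.1, -0.2, 56.1] [-0.001, -0.002, -0.0]
[-24.9, -0.2, 56.1] [-0.001, -0.002, -0.0]
[-146.9, -0.2, 55.9] [-0.001, -0.002, -0.0]
```

Emit:
servo_tool --rows '[[[0, 0, 0, 30, 0, 0, 0], [0, 0, 0, 56, 0, 0, 0], [0, 0, 0, 56, 0, 0, 0], [0, -20, 0, 56, 0, 0, 0], [0, -40, 0, 56, 0, 0, 0], [0, -60, 0, 56, 0, 0, 0], [0, -80, 0, 56, 0, 0, 0], [0, -100, 0, 56, 0, 0, 0], [0, -120, 0, 56, 0, 0, 0], [0, -135, 0, 56, 0, 0, 0]]]'

```text
clock: 2.6
position: [589.8, -17.1, 204.0]
ee_rot: [-0.664, 0.747, -0.001, -0.0]
contact_force: [0.3, -1.5, 1.1]
gripper_width: -0.3
grasp_force: 0.9
```

```bash
python3 - <<'E'
from h import *
import cv2
go([cab(0,60,204)],YC)
a=arm.get_image("top")[70:230,240:440,::-1];b=arm.get_image("side")[160:400,210:420,::-1]
a=cv2.resize(a,(525,420));b=cv2.resize(b,(275,315));b=cv2.copyMakeBorder(b,0,105,0,0,cv2.BORDER_CONSTANT)
cv2.imwrite("pics/p1.png",np.hstack([a,b]))
E
```

```text
t 2.6 tcp [589.8 -17.1 204. ] cab [ -0.8  49.8 204. ] F [ 0.3 -1.5  1.1] w -0.3
[-10.2, -0.8, -0.0] [-0.001, -0.002, 0.001]
```

View pics/p1.png

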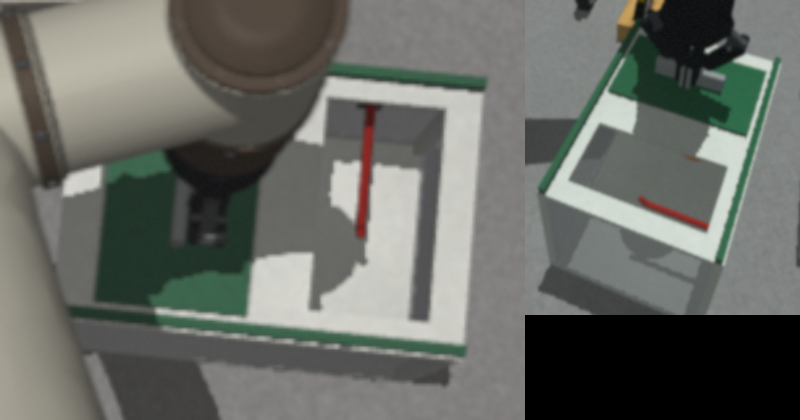

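The right opening is now uncovered and the free red hook is visible, with its tip at crop pixel (361,236). I'll push a little more, back off and go to the gauge.

Emit:
servo_tool --rows '[[[0, -8, 0, 0, 0, 0, 0], [0, -8, 0, 0, 0, 0, 0], [0, 8, 0, 0, 0, 0, 0], [0, 8, 0, -60, 0, 0, 0], [0, 8, 0, -86, 0, 0, 0]]]'

```text
clock: 3.32
position: [589.6, -27.9, 293.7]
ee_rot: [-0.664, 0.748, -0.003, 0.002]
contact_force: [0.2, -0.1, 0.1]
gripper_width: -0.0
grasp_force: 0.0
```

```bash
python3 - <<'E'
from h import *
for p,z in(((361,236),129),((372,108),123)):
    print(np.round(uncab(back("top",[240+(p[0]+.5)*200/525-.5,70+(p[1]+.5)*160/420-.5],z)[0]),1))
G=[468.8,290.1]
go([G+[290],G+[165],G+[123]],YG)
E
```

```text
[ -8.8 -79.6 129. ]
[ 95.1 -80.8 123. ]
t 3.33 tcp [589.6 -27.9 293.7] cab [  0.3  39.  293.7] F [ 0.2 -0.1  0.1] w -0.0
[-301.4, 157.8, 2.3] [-0.006, -0.001, -0.076]
[-301.5, 158.6, 127.3] [-0.006, -0.001, -0.076]
[-301.6, 158.8, 169.3] [-0.006, -0.001, -0.076]
```

Emit:
servo_tool --rows '[[[50, -50, 26, 2, -0.006, 0, -0.04], [50, -100, 52, 2, -0.006, 0, -0.076], [50, -150, 79, 2, -0.006, 0, -0.076], [50, -200, 105, 2, -0.006, 0, -0.076], [50, -250, 131, 2, -0.006, 0, -0.076], [50, -301.5, 158.3, 2, -0.006, 0, -0.076], [50, -301.5, 158.5, 50, -0.006, 0, -0.076], [50, -301.5, 158.6, 95, -0.006, 0, -0.076], [50, -301.5, 158.6, 95, -0.006, 0, -0.076]]]'

```text
clock: 4.45
position: [465.4, 289.1, 191.2]
ee_rot: [-0.692, 0.722, 0.001, -0.007]
contact_force: [1.2, 0.4, 0.6]
gripper_width: 49.7
grasp_force: 0.0
```

```bash
python3 - <<'E'
from h import *
import cv2
go([[468.8,290.1,123]],YG)
b=arm.get_image("side")[80:230,220:380,::-1];b=cv2.resize(b,(480,450));cv2.imwrite("pics/p2.png",b)
E
```

```text
t 4.45 tcp [465.4 289.1 191.2] cab [-160.3  339.2  191.2] F [1.2 0.4 0.6] w 49.7
[-1.6, -4.1, 68.2] [0.011, -0.008, -0.0]
```

View pics/p2.png

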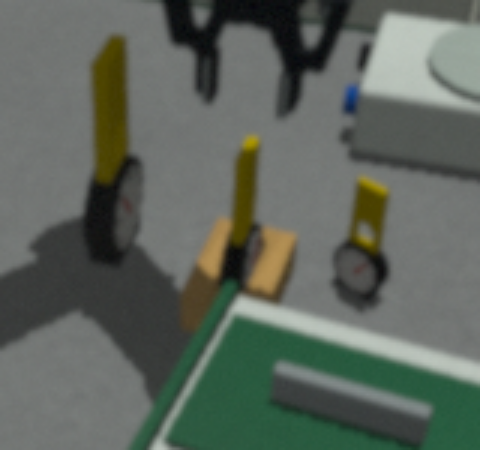

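The open fingers straddle the yellow tab's column, with the finger midpoint at x≈248 and the tab at 248. I'll descend and grip.

Emit:
servo_tool --rows '[[[50, -1.5, -4, 0, 0.011, -0.008, 0], [50, -1.5, -4, 35, 0.011, -0.008, 0], [50, -1.5, -4, 68, 0.011, -0.008, 0], [50, -1.5, -4, 68, 0.011, -0.008, 0], [0, -1.5, -4, 68, 0.011, -0.008, 0], [0, -1.5, -4, 68, 0.011, -0.008, 0], [0, -1.5, -4, 68, 0.011, -0.008, 0], [0, -1.5, -4, 68, 0.011, -0.008, 0]]]'

```text
clock: 5.5
position: [470.9, 293.6, 128.4]
ee_rot: [-0.692, 0.722, 0.0, 0.006]
contact_force: [-1.2, 1.0, 5.4]
gripper_width: 8.9
grasp_force: 60.2
```

```bash
python3 - <<'E'
from h import *
print(arm.read_state()["grasp_force"])
go([[468.8,290.1,123],[468.8,290.1,250],cab(-42,-80,330),cab(-42,-80,153)],YC)
E
```

```text
60.1755952835083
t 5.5 tcp [470.9 293.6 128.4] cab [-155.4  344.3  128.4] F [-1.2  1.   5.4] w 8.9
[3.7, 2.0, 5.3] [-0.007, 0.009, 0.076]
[2.6, 1.0, -121.7] [-0.007, 0.009, 0.076]
[430.0, -82.4, -204.7] [-0.007, 0.009, 0.076]
[431.5, -81.0, -27.7] [-0.007, 0.009, 0.076]
```

The earlier reading was taken before the arm had settled, so the grip is 5 mm high and 3.5 mm off in y. I'll regrip.

Emit:
servo_tool --rows '[[[40, 0, 0, 0, 0, 0, 0], [40, 0, 0, 0, 0, 0, 0], [40, 3.7, 2, 5, -0.007, 0.009, 0], [40, 3.7, 2, 5, -0.007, 0.009, 0], [40, 3.7, 2, 5, -0.007, 0.009, 0]]]'

```text
clock: 6.12
position: [468.4, 289.2, 121.1]
ee_rot: [-0.692, 0.722, -0.001, -0.002]
contact_force: [0.1, -0.3, 0.5]
gripper_width: 40.1
grasp_force: 0.0
```

```bash
python3 - <<'E'
from h import *
go([[468.8,290.1,123]],YG)
E
```

```text
t 6.12 tcp [468.4 289.2 121.1] cab [-157.4  339.6  121.1] F [ 0.1 -0.3  0.5] w 40.1
[-0.9, -0.4, -1.9] [0.001, -0.003, 0.001]
```

Emit:
servo_tool --rows '[[[40, -0.8, -0.4, -1, 0, -0.003, 0], [0, -0.8, -0.4, -1, 0, -0.003, 0], [0, -0.8, -0.4, -1, 0, -0.003, 0], [0, -0.8, -0.4, -1, 0, -0.003, 0], [0, -0.8, -0.4, -1, 0, -0.003, 0], [0, -0.8, -0.4, -1, 0, -0.003, 0]]]'

```text
clock: 6.88
position: [469.0, 290.2, 122.5]
ee_rot: [-0.692, 0.722, 0.0, 0.0]
contact_force: [0.9, 0.3, 1.0]
gripper_width: 9.4
grasp_force: 60.7
```

```bash
python3 - <<'E'
from h import *
print(arm.read_state()["grasp_force"])
go([[468.8,290.1,123],[468.8,290.1,220],cab(-42,-80,340),cab(-42,-80,153)],YC)
E
```

```text
60.68607687950134
t 6.88 tcp [469.  290.2 122.5] cab [-156.9  340.7  122.5] F [0.9 0.3 1. ] w 9.4
[0.1, 0.2, -0.5] [0.001, 0.001, 0.076]
[0.0, 0.2, -97.5] [0.001, 0.001, 0.076]
[428.0, -82.5, -217.9] [0.001, 0.001, 0.076]
[428.2, -82.6, -30.9] [0.001, 0.001, 0.076]
```

The grip is good: 9.4 mm opening, 60 N. I'll lift and carry over.

Emit:
servo_tool --rows '[[[0, 0, 0, -25, 0, 0, 0], [0, 0, 0, -70, 0, 0, 0], [0, 0, 0, -120, 0, 0, 0], [0, 0, 0, -170, 0, 0, 0], [0, 20, -4, -215, 0, 0, 0], [0, 50, -10, -230, 0, 0, 0.02], [0, 90, -18, -230, 0, 0, 0.04], [0, 130, -25, -230, 0, 0, 0.076], [0, 130, -25, -230, 0, 0, 0.076], [0, 130, -25, -230, 0, 0, 0.076]]]'

```text
clock: 8.12
position: [488.3, 159.0, 351.7]
ee_rot: [-0.664, 0.748, 0.001, -0.001]
contact_force: [0.7, 0.1, -1.2]
gripper_width: 9.0
grasp_force: 60.3
```

```bash
python3 - <<'E'
from h import *
go([cab(-42,-80,352)],YC)
E
```

```text
t 8.12 tcp [488.3 159.  351.7] cab [-122.3  212.7  351.7] F [ 0.7  0.1 -1.2] w 9.0
[292.7, -80.4, -0.5] [0.002, 0.0, -0.0]
```

Emit:
servo_tool --rows '[[[0, 40, -11, 0, 0.002, 0, 0], [0, 85, -23, 0, 0.002, 0, 0], [0, 130, -36, 0, 0.002, 0, 0], [0, 175, -48, 0, 0.002, 0, 0], [0, 220, -60, 0, 0.002, 0, 0], [0, 260, -71, 0, 0.002, 0, 0], [0, 282, -77, 0, 0.002, 0, 0], [0, 292.7, -80.4, 0, 0.002, 0, 0], [0, 292.7, -80.4, 0, 0.002, 0, 0], [0, 292.7, -80.4, 0, 0.002, 0, 0]]]'

```text
clock: 9.38
position: [534.0, -140.1, 352.0]
ee_rot: [-0.665, 0.747, -0.0, 0.0]
contact_force: [-0.4, -0.1, -1.9]
gripper_width: 9.2
grasp_force: 60.3
```

```bash
python3 - <<'E'
from h import *
import cv2
go([cab(-42,-80,310),cab(-42,-80,153)],YC)
b=arm.get_image("side")[100:400,200:440,::-1];cv2.imwrite("pics/p3.png",cv2.resize(b,(480,600)))
E
```

```text
t 9.38 tcp [ 534.  -140.1  352. ] cab [-41.7 -78.9 352. ] F [-0.4 -0.1 -1.9] w 9.2
[1.1, 0.4, 42.0] [-0.001, 0.001, 0.001]
[1.2, 0.5, 199.0] [-0.001, 0.001, 0.001]
```

View pics/p3.png

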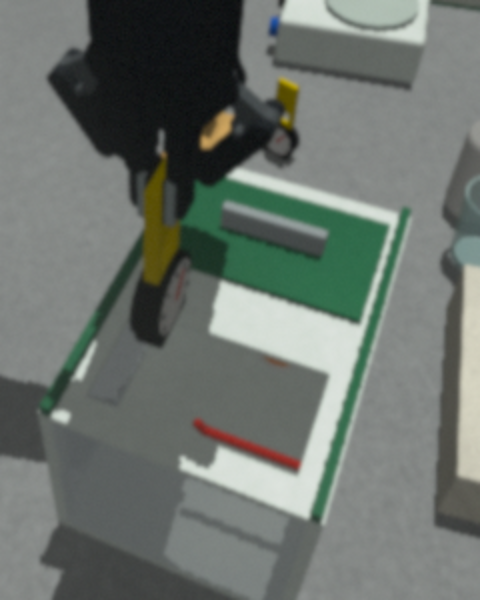

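The gauge is held upright over the right opening, with the hook bar from (200,427) to (297,463) free. I'll lower it.

Emit:
servo_tool --rows '[[[0, 1.1, 0.4, 20, 0, 0, 0], [0, 1.1, 0.4, 50, 0, 0, 0], [0, 1.1, 0.4, 80, 0, 0, 0], [0, 1.1, 0.4, 110, 0, 0, 0], [0, 1.1, 0.4, 140, 0, 0, 0], [0, 1.1, 0.4, 170, 0, 0, 0], [0, 1.1, 0.4, 190, 0, 0, 0], [0, 1.1, 0.4, 199, 0, 0, 0], [0, 1.1, 0.4, 199, 0, 0, 0], [0, 1.1, 0.4, 199, 0, 0, 0]]]'

```text
clock: 10.68
position: [534.4, -142.0, 154.2]
ee_rot: [-0.664, 0.747, -0.001, 0.001]
contact_force: [0.6, -0.4, -1.3]
gripper_width: 9.1
grasp_force: 60.3
```

```bash
python3 - <<'E'
from h import *
go([cab(-42,-80,153),cab(18,-80,153),cab(18,-80,141)],YC)
E
```

```text
t 10.68 tcp [ 534.4 -142.   154.2] cab [-41.1 -80.8 154.2] F [ 0.6 -0.4 -1.3] w 9.1
[-0.8, 0.9, 1.2] [-0.003, 0.0, 0.001]
[-0.8, -59.1, 1.4] [-0.003, 0.0, 0.001]
[-0.8, -59.0, 13.4] [-0.003, 0.0, 0.001]
```

Emit:
servo_tool --rows '[[[0, -0.5, 0, 1.3, -0.003, 0, 0], [0, -0.5, -12, 1.3, -0.003, 0, 0], [0, -0.5, -24, 1.3, -0.003, 0, 0], [0, -0.5, -36, 1.3, -0.003, 0, 0], [0, -0.5, -48, 1.3, -0.003, 0, 0], [0, -0.5, -59, 1.3, -0.003, 0, 0], [0, -0.5, -59, 1.3, -0.003, 0, 0], [0, -0.5, -59, 1.3, -0.003, 0, 0]]]'

```text
clock: 11.68
position: [591.9, -148.6, 151.6]
ee_rot: [-0.664, 0.748, 0.001, -0.001]
contact_force: [0.5, -0.2, -0.5]
gripper_width: 9.0
grasp_force: 60.3
```

```bash
python3 - <<'E'
from h import *
go([cab(18,-80,153),cab(18,-80,141)],YC)
E
```

```text
t 11.68 tcp [ 591.9 -148.6  151.6] cab [ 16.8 -80.5 151.6] F [ 0.5 -0.2 -0.5] w 9.0
[-0.5, -1.2, -1.4] [0.003, 0.0, -0.0]
[-0.5, -1.2, 10.6] [0.003, 0.0, -0.0]
```

Emit:
servo_tool --rows '[[[0, 0, 0, 3, 0, 0, 0], [0, 0, 0, 6, 0, 0, 0], [0, 0, 0, 9, 0, 0, 0], [0, 0, 0, 11, 0, 0, 0], [0, 0, 0, 11, 0, 0, 0]]]'

```text
clock: 12.3
position: [592.2, -148.6, 140.7]
ee_rot: [-0.664, 0.748, 0.001, -0.001]
contact_force: [-0.5, -0.4, -1.1]
gripper_width: 9.3
grasp_force: 60.5
```

Emit:
servo_tool --rows '[[[0, 0, 0, 1, 0, 0, 0], [0, 0, 0, 1, 0, 0, 0], [0, 0, 0, 1, 0, 0, 0]]]'

```text
clock: 12.68
position: [592.4, -148.6, 140.3]
ee_rot: [-0.664, 0.748, 0.001, -0.0]
contact_force: [-1.3, 0.6, 2.5]
gripper_width: 8.9
grasp_force: 60.9
```

```bash
python3 - <<'E'
from h import *
import cv2
go([cab(18,-80,141)],YC)
b=arm.get_image("side")[200:400,210:410,::-1];cv2.imwrite("pics/p4.png",cv2.resize(b,(600,600),interpolation=cv2.INTER_CUBIC))
E
```

```text
t 12.68 tcp [ 592.4 -148.6  140.3] cab [ 17.3 -80.5 140.3] F [-1.3  0.6  2.5] w 8.9
[-0.5, -0.7, -0.7] [0.001, 0.0, 0.0]
```

View pics/p4.png

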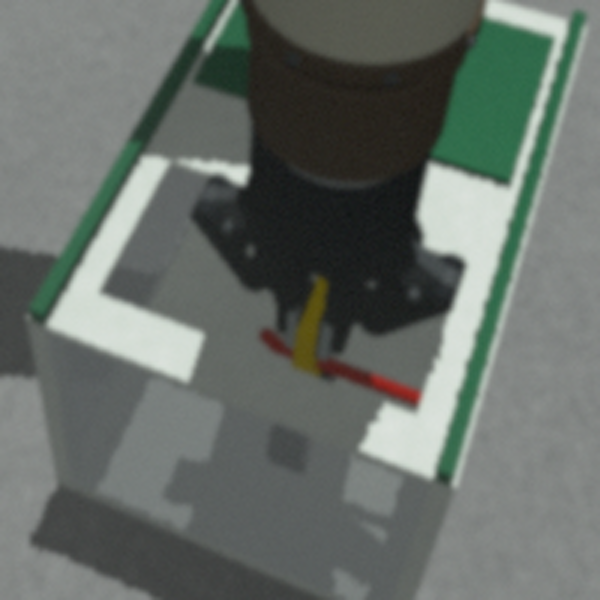

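The yellow plate is over the red bar at (310,365), and the force of +2.5 N shows it is seated. I'll open part way and lift.

Emit:
servo_tool --rows '[[[26, 0, 0, 0, 0, 0, 0], [26, 0, 0, 0, 0, 0, 0], [26, 0, 0, 0, 0, 0, 0], [26, 0, 0, -10, 0, 0, 0], [26, 0, 0, -40, 0, 0, 0], [26, 0, 0, -80, 0, 0, 0], [26, 0, 0, -130, 0, 0, 0], [0, 0, 0, -150, 0, 0, 0], [0, 0, 0, -150, 0, 0, 0], [0, 0, 0, -150, 0, 0, 0]]]'

```text
clock: 13.98
position: [591.9, -148.5, 288.6]
ee_rot: [-0.664, 0.748, 0.002, -0.001]
contact_force: [-1.1, -0.7, -0.4]
gripper_width: 0.3
grasp_force: 0.0
```

```bash
python3 - <<'E'
from h import *
import cv2
go([cab(0,112,290),cab(0,112,204),cab(0,-63,204)],YC)
b=arm.get_image("side")[200:400,210:410,::-1];cv2.imwrite("pics/p5.png",cv2.resize(b,(600,600),interpolation=cv2.INTER_CUBIC))
E
```

```text
t 13.97 tcp [ 591.9 -148.5  288.6] cab [ 16.7 -80.5 288.6] F [-1.1 -0.7 -0.4] w 0.3
[-192.5, 16.8, -1.2] [0.004, 0.001, -0.0]
[-192.4, 16.4, 84.8] [0.004, 0.001, -0.0]
[-17.4, 16.4, 84.7] [0.004, 0.001, -0.0]
```

View pics/p5.png

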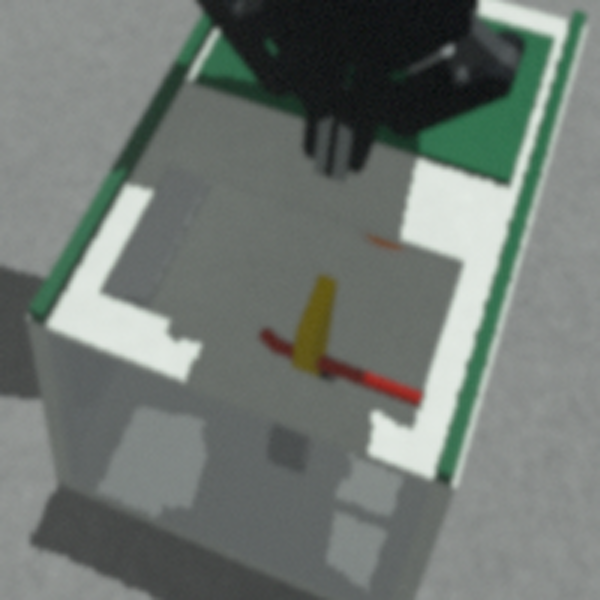

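The gauge hangs freely on the free hook, with the yellow tab from (327,280) to (308,370). Now I'll go to the fin's +y side and push the shutter closed.

Emit:
servo_tool --rows '[[[0, -50, 5, -1, 0.004, 0, 0], [0, -100, 10, -1, 0.004, 0, 0], [0, -150, 14, -1, 0.004, 0, 0], [0, -192, 16.5, -1, 0.004, 0, 0], [0, -192, 16.5, -1, 0.004, 0, 0], [0, -192, 16.5, -1, 0.004, 0, 0], [0, -192, 16.5, 40, 0.004, 0, 0], [0, -192, 16.5, 84, 0.004, 0, 0], [0, -192, 16.5, 84, 0.004, 0, 0], [0, -192, 16.5, 84, 0.004, 0, 0]]]'

```text
clock: 15.28
position: [599.7, 43.2, 207.6]
ee_rot: [-0.664, 0.748, -0.002, 0.002]
contact_force: [-0.4, -0.4, 0.0]
gripper_width: -0.4
grasp_force: 0.0
```

```bash
python3 - <<'E'
from h import *
go([cab(0,-62,204)],YC)
E
```

```text
t 15.28 tcp [599.7  43.2 207.6] cab [  2.  110.8 207.6] F [-0.4 -0.4  0. ] w -0.4
[172.8, 1.9, 3.6] [-0.005, 0.0, -0.001]
```

Emit:
servo_tool --rows '[[[0, 15, 1.5, 2.5, -0.003, 0, 0], [0, 35, 1.5, 2.5, -0.003, 0, 0], [0, 55, 1.5, 2.5, -0.003, 0, 0], [0, 75, 1.5, 2.5, -0.003, 0, 0], [0, 95, 1.5, 2.5, -0.003, 0, 0], [0, 115, 1.5, 2.5, -0.003, 0, 0], [0, 135, 1.5, 2.5, -0.003, 0, 0], [0, 155, 1.5, 2.5, -0.003, 0, 0], [0, 168, 1.5, 2.5, -0.003, 0, 0], [0, 168, 1.5, 2.5, -0.003, 0, 0]]]'

```text
clock: 16.52
position: [576.7, -123.9, 203.0]
ee_rot: [-0.664, 0.748, 0.001, -0.001]
contact_force: [0.4, -0.3, -0.3]
gripper_width: -0.2
grasp_force: 0.0
```

Emit:
servo_tool --rows '[[[0, 2, 0, 0, 0, 0, 0], [0, 4, 0, 0, 0, 0, 0], [0, 4, 0, 0, 0, 0, 0]]]'

```text
clock: 16.9
position: [576.8, -126.3, 203.2]
ee_rot: [-0.664, 0.747, 0.001, -0.0]
contact_force: [-0.3, -0.2, 0.1]
gripper_width: -0.0
grasp_force: 0.2
```

Emit:
servo_tool --rows '[[[0, -20, 0, 0, 0, 0, 0], [0, -20, 0, -40, 0, 0, 0], [0, -20, 0, -100, 0, 0, 0], [0, -60, 30, -130, 0, 0, 0], [0, -110, 60, -130, 0, 0, 0], [0, -160, 90, -130, 0, 0, 0], [0, -210, 110, -130, 0, 0, 0], [0, -210, 110, -130, 0, 0, 0], [0, -210, 110, -130, 0, 0, 0]]]'

```text
clock: 18.02
position: [492.3, 95.6, 333.7]
ee_rot: [-0.665, 0.747, 0.0, -0.0]
contact_force: [0.7, -0.3, 0.1]
gripper_width: -0.3
grasp_force: 0.0
```

```bash
python3 - <<'E'
from h import *
import cv2
go([cab(0,-62,204)],YC)
a=arm.get_image("top")[70:230,240:440,::-1];b=arm.get_image("side")[200:400,210:410,::-1]
a=cv2.resize(a,(500,400),interpolation=cv2.INTER_CUBIC);b=cv2.resize(b,(300,300));b=cv2.copyMakeBorder(b,0,100,0,0,cv2.BORDER_CONSTANT)
cv2.imwrite("pics/p6.png",np.hstack([a,b]))
E
```

```text
t 18.02 tcp [492.3  95.6 333.7] cab [-110.9  150.1  333.7] F [ 0.7 -0.3  0.1] w -0.3
[212.4, -110.6, 129.6] [0.001, 0.0, 0.002]
```

View pics/p6.png

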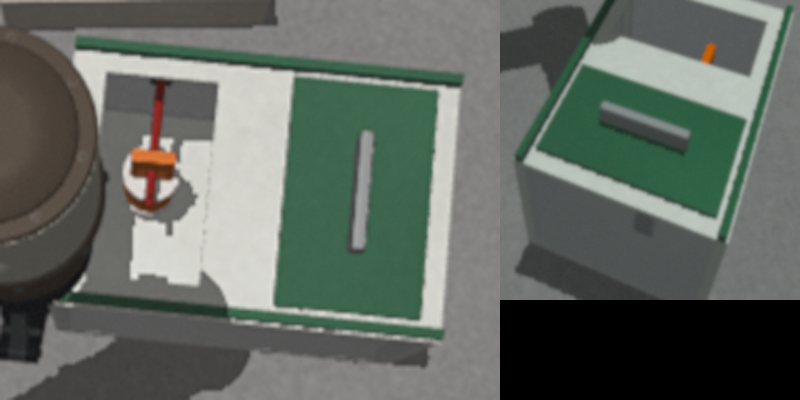

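The shutter is closed over the right opening, with the fin top from about (367,131) to (358,251), and the cartridge is still in place. I'll check the offset and hand in if it's good.

```bash
python3 - <<'E'
from h import *
y=uncab(back("top",(np.array([(367,131),(358,250)])+.5)/2.5-.5+[240,70],216).mean(0))
print(y)
if abs(y[1]+80)<6: print(arm.job_done())
E
```

```text
[np.float64(-0.5794887073488937), np.float64(-76.28040779932095), np.float64(216.0)]
the job is handed in; nothing more can be done
None
```

The gauge hangs on the free (right) hook, and the shutter is closed over it with its fin about 4 mm off centre by camera (12 mm allowed). The cartridge looks unmoved, and I handed the job in at about 18 s; the hand-in returned no verdict.

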